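# Check a frame for square by its diagonals and true it up

## Task

Check the pivoted wooden frame on the board for square with the sliding rule that lies in it: measure first the diagonal from the near-left to the far-right inner corner, then the other one, each time laying the rule flat in the frame and sliding its tongue out until its two ends touch the two corners. Wherever the diagonals differ, push the far rail sideways so that the frame ends up square with both diagonals equal. Leave the rule lying flat inside the frame, and leave the other things on the bench and board where they are.

Things in the scene. Friction and masses are not known exactly. Their poses are not given: they have to be found in the camera images.
- board: grey assembly board, 225 x 280 x 10 mm, fixed to the bench (place and yaw vary). Its x axis points away from the robot across the frame, its y axis to the left along the frame's long rails. Origin at bench height below the middle of the squared frame; its top is 10 mm above the bench. The frame's near rail is screwed to it
- far_rail_mid (a point): middle of the frame's far rail (220 x 20 mm along y, top 29 mm above the bench). It moves sideways on two swinging stiles and stays parallel to the near rail; about 8 N moves it, it stays where left. Pivots 200 mm apart along rails, 150 mm along stiles; inside, the square frame is 180 by 130 mm. Square = this point is straight across (same y in the board's frame) from the board's origin
- stile_left (a joint): how far the frame is out of square: angle of both stiles, rad. 0 = square; positive = far rail too far left (+y of the board), the diagonal near-right to far-left then being the longer; 0.01 rad is 1.5 mm of sideways travel of the far rail
- corner_near_left (a point): inner corner of the frame nearest the robot, left; 6 mm above the board's top (so are all four corner points)
- corner_near_right (a point): inner corner, near the robot, right
- corner_far_left (a point): inner corner at the far rail, left; moves with the far rail
- corner_far_right (a point): inner corner at the far rail, right; moves with the far rail
- far_rail_left_end (a point): middle of the left end face of the far rail (face 20 mm wide and 18 mm high, 20 mm above the bench): push here to move the far rail right
- far_rail_right_end (a point): middle of the right end face of the far rail: push here to move the far rail left
- rule: metal sliding rule (0.3 kg, 22 mm wide, 16 mm high apart from knob and tab); origin at its underside, 30 mm ahead of the knob, x axis along it from tail to tip. Starts lying on the board inside the frame, roughly along the diagonal near-left to far-right, tail near the robot
- rule_knob (a point): centre of the rule's dark wooden knob, a 22 x 22 mm post to be grasped to lift and turn the rule; centre 32 mm, top 48 mm above the rule's underside (bare post from 16 mm up). Its x axis points from tail to tip
- rule_tail (a point): outermost point of the rule's tail, a round nose 8 mm wide fixed to the rule's body, 45 mm behind the knob's centre, 6 mm above the rule's underside
- rule_tip (a point): outermost point of the tip of the sliding tongue, a round nose 8 mm wide; 105 mm ahead of the knob's centre when the tongue is fully in; 6 mm above the underside. Noses bottomed in a corner end up 2 to 3 mm from the corner point
- rule_tab (a point): centre of the dark wooden thumb tab that stands up from the tongue (8 mm along the rule, 24 mm across, from 12 to 45 mm above the rule's underside; this point at 30 mm); 39 mm behind the tip and 66 mm ahead of the knob when the tongue is fully in. Pushing it along the rule slides the tongue
- rule_tongue (a joint): how far the tongue is out, m, 0 to 0.095; length tip to tail is 0.150 plus this. Slides with about 0.5 N of friction (the body, lying free, needs more than that to slide) and stays where it is left
- beveler: bystander: edging tool with wooden handle, 138 mm long, lying on the bench just left of the board
- tape: bystander: roll of brown paper tape, 114 mm across, 48 mm high
- dye_bottle: bystander: black dye bottle, 43 mm across, 83 mm high
- fid: bystander: turned wooden fid, 135 mm long
- clamp: bystander: small black spring clamp, 103 mm long, lying on the bench just right of the board

How it is judged:
On the way, in this order (a step that is already met when the one before it is completed fails the run):
1. the rule lies flat along the diagonal near-left to far-right with its ends touching both corners (each end point within 7 mm of its corner point) (((distance between rule_tail and corner_near_left below 0.007 m and distance between rule_tip and corner_far_right below 0.007 m) or (distance between rule_tail and corner_far_right below 0.007 m and distance between rule_tip and corner_near_left below 0.007 m))), for 0.2 s.
2. the rule lies flat along the other diagonal with its ends touching both corners (within 7 mm) (((distance between rule_tail and corner_near_right below 0.007 m and distance between rule_tip and corner_far_left below 0.007 m) or (distance between rule_tail and corner_far_left below 0.007 m and distance between rule_tip and corner_near_right below 0.007 m))), for 0.2 s.
At the end, for the whole second after the job is handed in: the frame is square within 0.027 rad (the far rail within 4 mm of its square position, diagonals equal within about 7 mm), and the rule lies flat and still inside the frame, its knob at most 5 mm above its resting height (value of joint stile_left between -0.027 and 0.027 rad and x of rule_knob in the frame of board between -0.08 and 0.08 m and y of rule_knob in the frame of board between -0.1 and 0.1 m and z of rule_knob in the frame of board below 0.047 m and angle between rule_knob's own z axis and vertical below 0.1 rad and velocity of joint rule_tongue below 0.02 m/s and linear speed of rule below 0.02 m/s); the robot touches nothing.
It fails at once if a bystander (beveler, tape roll, dye bottle, fid, clamp) is moved more than 30 mm (distance of any of beveler, tape, dye_bottle, fid, clamp from where it was at the start of the episode above 0.03 m).
It also fails if it takes over 67 s, if anything falls off the work surface, if the arm or the gripper's body presses on something with over 40 N, if the wrist force passes 120 N, or if a joint passes its speed limit or range.

## Robot

A 6-joint arm with a two-finger parallel gripper is mounted at the origin on a cart in front of the work surface, level with it; the furniture and walls round the work are solid. World frame = base frame: x ahead of the robot, y to its left, z up, the work surface at z = 0. Lengths are in m, angles in rad, forces in N, time in s.
With the tool pointing down it reaches from about 0.35 to 0.925 m from the base axis. Payload 6.4 kg.
Tool frame: the origin (TCP) lies on the centre line of the jaws, within the pads' length; the fingertips stand 17 mm ahead of it and the grasp point (between the pads) lies 2 mm behind it; z points along the fingers, y is the line along which they close (so a half turn about z gives the same grasp; the last joint's range is limited). The gripper opens to 94 mm and grips with 3 to 60 N. Pads are 16 mm wide; open, the fingers measure 119 mm over their backs; the gripper's body (75 mm by 177 mm) begins 78 mm behind the grasp point.
Start: joints at [-1.401, 0.245, 1.558, -0, 1.339, -0.174], TCP at [0.219, -0.612, 0.222] pointing down, gripper open.
Joint ranges: [-3.13, 3.13], [-1.02, 2.26], [0.13, 2.54], [-0.95, 4.09], [0.21, 2.88], [-2.74, 2.74]. Speed limits (rad/s): [2.57, 2.57, 3.14, 3.14, 3.14, 3.14].

## Interface

Orientations are given as a rotation vector (axis times angle).
In Python, from bench import ctrl gives the robot as it stands. The module is installed in compiled form; this text tells all that it offers.
- The arm moves only by the tool step_arm, never from a script. Its argument "rows" is text: rows parted by semicolons, each of 5 numbers parted by spaces: the shift along the tool's x, y, z scaled (see below), then the turn about the tool's z scaled (see below), then the closure, from 0 (fully open) to 1 (shut). In form: tx ty tz roll grip; .... A call has exactly 5 rows; each row is the pose to reach, as a shift and turn from the pose commanded when the call began, along the tool's axes at that moment; what a row does not reach only later rows make up. The controller multiplies each number of a shift by 300 mm and each number of a turn by 45 degrees. A row lasts 1/10 s, in which the tool goes at most 50 mm and 8.59 degrees, less where a joint would pass 70% of its speed; a pose out of reach is approached as far as the arm can. A call with a number of a shift or a turn outside -1 to 1 is refused whole. A call with a gripper value outside its range is refused whole. The fingers move at their own pace and stop on an object; "squeeze" is the grip in N (left out, the last holds). Time passes only in rows, so rows that repeat a pose let the fingers close, or fill a call up. It gives the time, the measured TCP pose, the force, the opening and the grip force at its end, in the units of the state.
- ctrl.sense(): the state, without advancing time (a new reading comes with each control period).
- ctrl.snapshot(name): name is "scene" or "top" or "wrist"; returns a dict with "frame" (384x512x3 uint8, blue, green, red), "range_z" (384x512 float32, m along the optical axis (not along the pixel's ray), 0 where there is no reading), "fx", "fy", "cx", "cy" (pixels), "xyz" and "attitude" of the camera in the world; the wrist camera has in their place "T_tool_cam" (4x4, takes a point from camera to tool coordinates, whose origin is the TCP and whose axes are the flange's). Camera axes: x right, y up, looking along -z (the intrinsics and any distortion apply to the point x, -y, -z); pixel columns grow to the right and rows downward; lengths in m; the calibration is good to about 2 mm. A picture is of the moment at which its call begins: read the wrist's pose just before it.
- ctrl.hand_in(): hands the job in; it is judged then, once.
The state is a dict: "time_s": time; "qpos": joint angles; "joint_velocities": joint speeds; "tau": joint torques, N m; "tool_pos": TCP position; "ee_rot": TCP orientation; "contact_force": force on the tool from outside, world axes, zero at the start; "ft_torque": the same for the moment, N m; "gripper_width": finger opening in m; "gripper_force": force on a finger pad.
Only numpy, scipy, OpenCV 4.12 (cv2) and the standard library are available. Lean on these libraries where they do the work, as an engineer would, in place of code of your own. Each camera call takes 0.05 s, during which the arm holds its last target. There are 200 camera calls.

## Working session

There is one attempt and no reset: what is moved stays moved. The work goes in short steps, Python scripts to look and compute and a tool call to move; the robot and the scene stay as the last step left them, time stands still between calls to the robot, and variables do not carry over. Pictures are saved under pics/ and viewed, at most 10 in all, crops included, and the job is handed in when it is done.

Besides the shell and the picture viewer there is one more tool, called by a JSON object that holds its "method" and its "body". step_arm: Moves the arm, as the interface text tells. Its arguments: {"type":"object","properties":{"rows":{"type":"string"},"squeeze":{"type":"number"}},"required":["rows"]}

```bash
mkdir -p pics; cat > h.py <<'E'
import numpy as np, cv2
from scipy.spatial.transform import Rotation as R
from bench import ctrl
def cam(name):
    s=ctrl.sense(); c=ctrl.snapshot(name)
    if name=='wrist':
        T=np.eye(4);T[:3,:3]=R.from_rotvec(s['ee_rot']).as_matrix();T[:3,3]=s['tool_pos'];T=T@np.array(c['T_tool_cam'])
    else:
        T=np.eye(4);a=np.array(c['attitude'])
        T[:3,:3]=a if a.shape==(3,3) else R.from_rotvec(a).as_matrix();T[:3,3]=c['xyz']
    c['T']=T; return c
def cloud(c):
    v,u=np.mgrid[0:384,0:512]; d=c['range_z']
    P=np.stack([(u-c['cx'])/c['fx']*d,-(v-c['cy'])/c['fy']*d,-d],-1)
    return P@c['T'][:3,:3].T+c['T'][:3,3]
E
python3 - <<'E'
from h import *
s=ctrl.sense();print(s)
c=cam('top');print({k:v for k,v in c.items() if k not in('frame','range_z')})
cv2.imwrite('pics/top.png',c['frame']);np.save('top.npy',cloud(c))
print(np.isfinite(c['range_z']).all(),(c['range_z']>0).mean())
E
```

```text
{'time_s': 0.0, 'qpos': array([-1.40109570e+00,  2.45818051e-01,  1.55894573e+00,  2.15883596e-05,
        1.33871616e+00, -1.74101253e-01]), 'joint_velocities': array([-0.00097181, -0.00107755, -0.00037789, -0.00213716, -0.0015218 ,
       -0.00017724]), 'tau': array([-8.50135566e-04, -4.15841532e+01, -3.14600301e+01,  6.84656063e-02,
        3.32160294e-02, -1.50421738e-04]), 'tool_pos': array([ 0.21901112, -0.61141124,  0.2213795 ]), 'ee_rot': array([-3.09343183e+00, -5.37056414e-01, -3.94935146e-05]), 'contact_force': array([-0.15531201,  1.21923422, -0.99813553]), 'ft_torque': array([-0.00574181, -0.00148649,  0.05356925]), 'gripper_force': 0.0, 'gripper_width': 0.09384722561539403}
{'fx': 441.8247953389744, 'fy': 441.8247953389744, 'cx': 257.5675215637447, 'cy': 197.18057595292106, 'xyz': array([0.20878813, 0.06551784, 1.34557612]), 'attitude': array([ 0.15438652, -0.1670775 , -1.69698136]), 'T': array([[-0.13161816,  0.97120835, -0.1985724 ,  0.20878813],
       [-0.99128603, -0.1300304 ,  0.02107357,  0.06551784],
       [-0.00535362,  0.19961571,  0.97985964,  1.34557612],
       [ 0.        ,  0.        ,  0.        ,  1.        ]])}
True 0.9960988362630209
```

View pics/top.png

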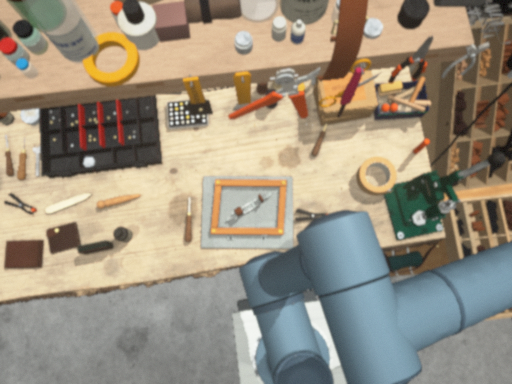

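The top view shows the grey board with the orange frame at about (250,212), the rule in it with its tail at about (232,217) and tip at (268,198), the beveler at (187,220) and the clamp at (310,215).

```bash
cat >> h.py <<'E'
def rel(p,yaw=None):
    """rows numbers to go to world p; yaw= wanted world direction angle of tool x"""
    s=ctrl.sense();M=R.from_rotvec(s['ee_rot']).as_matrix()
    d=M.T@(np.array(p)-s['tool_pos']); y=np.arctan2(M[1,0],M[0,0])
    o=(d/0.3).round(4)
    t=None if yaw is None else np.round(-((yaw-y+np.pi)%(2*np.pi)-np.pi)/(np.pi/4),4)
    print('shift',o,'turn',t,'dist',np.linalg.norm(d).round(3),'yaw',y.round(4),'pos',s['tool_pos'].round(4))
E
python3 - <<'E'
from h import *
P=np.load('top.npy')
for u,v in [(250,210),(232,217),(268,198),(206,180),(292,180),(204,246),(290,246),(250,242),(187,220),(310,215)]: print(u,v,P[v,u].round(3))
c=P[210,250];
s=ctrl.sense();print(R.from_rotvec(s['ee_rot']).as_matrix().round(3))
w=cam('wrist');print(np.array(w['T_tool_cam']).round(3),w['fx'],w['cx'],w['cy'])
rel([c[0]-0.05,c[1],0.30],0)
E
```

```text
250 210 [0.441 0.065 0.02 ]
232 217 [0.427 0.122 0.022]
268 198 [0.474 0.005 0.003]
206 180 [0.555 0.189 0.008]
292 180 [ 0.52  -0.077  0.006]
204 246 [0.351 0.216 0.014]
290 246 [ 0.318 -0.041  0.004]
250 242 [0.346 0.078 0.006]
187 220 [0.436 0.258 0.021]
310 215 [ 0.403 -0.115  0.011]
[[ 0.941  0.337 -0.   ]
 [ 0.337 -0.941  0.002]
 [ 0.    -0.002 -1.   ]]
[[ 0.001  0.967  0.255  0.074]
 [ 1.    -0.001 -0.001 -0.001]
 [-0.001  0.256 -0.967 -0.163]
 [ 0.     0.     0.     1.   ]] 345.64655132779075 251.93403035260005 186.92277444527272
shift [ 1.3001 -1.9303 -0.2581] turn 0.4377 dist 0.702 yaw 0.3438 pos [ 0.219  -0.6114  0.2215]
```

{"method": "step_arm", "body": {"rows": "0.48 -0.63 -0.065 0 0;0.48 -0.63 -0.065 0 0;0.48 -0.63 -0.065 0 0;0.48 -0.63 -0.065 0 0;0.48 -0.63 -0.065 0 0"}}

```text
time_s: 0.6
tool_pos: [0.2913, -0.3828, 0.2416]
ee_rot: [-3.094, -0.538, -0.0]
contact_force: [0.2, -0.2, 0.2]
gripper_width: 0.0941
gripper_force: 0.0
```

{"method": "step_arm", "body": {"rows": "0.48 -0.63 -0.065 0 0;0.48 -0.63 -0.065 0 0;0.48 -0.63 -0.065 0 0;0.48 -0.63 -0.065 0 0;0.48 -0.63 -0.065 0 0"}}

```text
time_s: 1.1
tool_pos: [0.3629, -0.1566, 0.2615]
ee_rot: [3.095, 0.539, 0.001]
contact_force: [0.8, -0.5, 0.6]
gripper_width: 0.0939
gripper_force: 0.0
```

{"method": "step_arm", "body": {"rows": "0.48 -0.63 -0.065 0.6 0;0.48 -0.63 -0.065 0.6 0;0.48 -0.63 -0.065 0.6 0;0.48 -0.63 -0.065 0.6 0;0.48 -0.63 -0.065 0.6 0"}}

```text
time_s: 1.6
tool_pos: [0.4278, 0.0464, 0.279]
ee_rot: [3.135, -0.204, 0.0]
contact_force: [1.9, -0.6, 0.9]
gripper_width: 0.094
gripper_force: 0.0
```

```bash
python3 - <<'E'
from h import *
s=ctrl.sense();print(s['time_s'],s['qpos'].round(3),s['contact_force'])
c=cam('wrist');np.savez('w1.npz',P=cloud(c),f=c['frame'],T=c['T'])
rel([0.435,0.07,0.28],-0.127)
cv2.imwrite('pics/w1.png',c['frame'])
E
```

```text
1.6 [-0.157 -0.348  2.025 -0.     1.464  1.545] [ 1.85094396 -0.62178536  0.90863357]
shift [ 0.014  -0.0591 -0.0007] turn 0.0083 dist 0.018 yaw -0.1204 pos [0.4287 0.0529 0.2797]
```

View pics/w1.png

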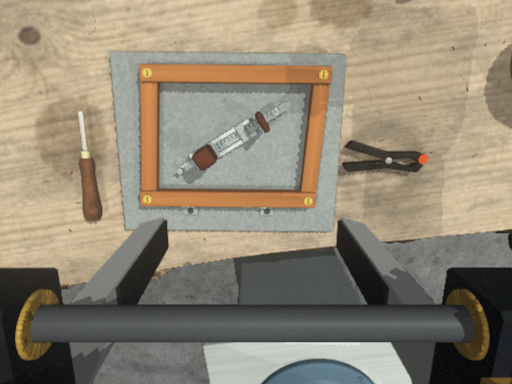

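The wrist view shows the four pivot screws at (147,73), (323,75), (147,199) and (308,200). The knob is at (205,157), the tab at (263,121), the tail at (180,174) and the tip at (288,105).

```bash
cat >> h.py <<'E'
def ray(c,u,v,z):
    d=c['T'][:3,:3]@np.array([(u-c['cx'])/c['fx'],-(v-c['cy'])/c['fy'],-1]);o=c['T'][:3,3]
    return o+d*(z-o[2])/d[2]
def pix(c,p):
    q=c['T'][:3,:3].T@(np.array(p)-c['T'][:3,3]);return (c['cx']+c['fx']*q[0]/-q[2], c['cy']-c['fy']*q[1]/-q[2])
def screws(c,guess,r=10):
    out=[]
    hsv=cv2.cvtColor(c['frame'],cv2.COLOR_BGR2HSV)
    for u,v in guess:
        u,v=int(round(u)),int(round(v))
        w=hsv[v-r:v+r+1,u-r:u+r+1].astype(int); m=(w[...,0]>=18)&(w[...,0]<=35)&(w[...,2]>140)&(w[...,1]>60)
        ys,xs=np.nonzero(m); 
        out.append(ray(c,u-r+xs.mean(),v-r+ys.mean(),0.030) if len(xs)>4 else np.full(3,np.nan)); print('n',len(xs),xs.mean()-r+u,ys.mean()-r+v)
    return np.array(out)
def posts(c,cen,rad=0.12,zmin=0.049):
    P=cloud(c).reshape(-1,3);m=(np.hypot(P[:,0]-cen[0],P[:,1]-cen[1])<rad)&(P[:,2]>zmin)&(P[:,2]<0.065);Q=P[m]
    from scipy.cluster.hierarchy import fcluster,linkage
    l=fcluster(linkage(Q[:,:2]),0.008,'distance')
    for k in set(l):
        q=Q[l==k]
        if len(q)>8:
            (a,b),s,an=cv2.minAreaRect((q[:,:2]*1000).astype(np.float32));print('post',len(q),q.mean(0).round(4),'rect',round(a,1),round(b,1),np.round(s,1),round(an,1))
E
python3 - <<'E'
from h import *
c=cam('wrist');s=ctrl.sense();print(s['tool_pos'])
S=screws(c,[(147,73),(323,75),(147,199),(308,200)]);print(S.round(4))
FL,FR,NL,NR=S[:,:2]
for a,b in((FL,FR),(NL,NR),(FL,NL),(FR,NR)):d=a-b;print(np.linalg.norm(d).round(4),np.arctan2(d[1],d[0]).round(4))
posts(c,S[:,:2].mean(0))
cv2.imwrite('pics/w2.png',cv2.resize(c['frame'][50:240,100:350],None,fx=3,fy=3,interpolation=cv2.INTER_CUBIC))
E
```

```text
[0.42812333 0.0495925  0.27927112]
n 69 153.8840579710145 71.68115942028986
n 67 329.8955223880597 75.49253731343283
n 66 152.93939393939394 197.9090909090909
n 63 313.1904761904762 201.23809523809524
[[ 0.5418  0.153   0.03  ]
 [ 0.5139 -0.045   0.03  ]
 [ 0.3949  0.1827  0.03  ]
 [ 0.3671 -0.0151  0.03  ]]
0.2 1.4306
0.1997 1.4309
0.1499 -0.1992
0.1499 -0.2012
post 151 [0.4722 0.0303 0.0549] rect 472.0 30.3 [23.7  7.8] 24.0
post 371 [0.4412 0.1006 0.0572] rect 440.5 101.1 [21.8 21.7] 23.9
```

View pics/w2.png

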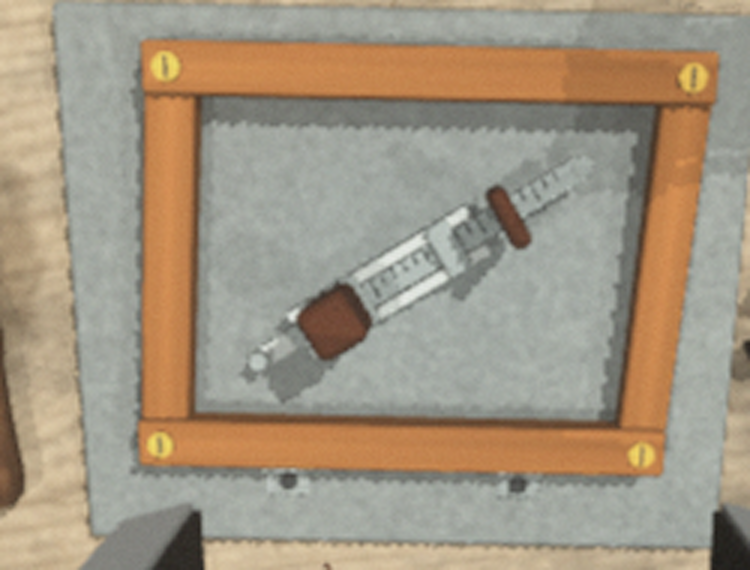

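The enlarged crop shows the frame leaning right at its far side. Pivots measure 200 x 150 mm, which fits. The arm was still settling for that picture, so I'll re-measure with it still.

```bash
cat > geo.py <<'E'
from h import *
def frame(S):
    FL,FR,NL,NR=[p[:2] for p in S]
    ey=(FL-FR)/np.linalg.norm(FL-FR)+(NL-NR)/np.linalg.norm(NL-NR);ey/=np.linalg.norm(ey);ex=np.array([ey[1],-ey[0]])
    O=(NL+NR)/2+0.075*ex
    v=(FL+FR)/2-(NL+NR)/2; th=np.arctan2(v@ey,v@ex)
    xf=-.075+.15*np.cos(th)-.01
    Y=lambda x,s:s*.1+(x+.075)*np.tan(th)-s*.01/np.cos(th)
    W=lambda x,y:O+x*ex+y*ey
    return dict(O=O,ex=ex,ey=ey,th=th,NL=W(-.065,Y(-.065,1)),NR=W(-.065,Y(-.065,-1)),FL=W(xf,Y(xf,1)),FR=W(xf,Y(xf,-1)))
def plan(tail,tip):
    u=tip-tail;L=np.linalg.norm(u);u/=L
    print('len',L.round(4),'yaw',np.arctan2(u[1],u[0]).round(4),'knob',(tail+.048*u).round(4),'tab',(tip-.042*u).round(4),'dir',u.round(4))
E
python3 - <<'E'
from geo import *
s=ctrl.sense();print(s['tool_pos'],abs(s['joint_velocities']).max());c=cam('wrist');print(ctrl.sense()['tool_pos'])
S=screws(c,[(154,72),(330,75),(153,198),(313,201)])
f=frame(S);print({k:np.round(v,4) for k,v in f.items()});np.save('f.npy',f,allow_pickle=True)
posts(c,S[:,:2].mean(0));plan(f['NL'],f['FR']);plan(f['FL'],f['NR'])
E
```

```text
[0.42812333 0.0495925  0.27927112] 0.11212660585681261
[0.42772466 0.04720758 0.27882797]
n 85 150.94117647058823 71.09411764705882
n 82 327.3292682926829 75.2439024390244
n 62 149.38709677419354 197.5483870967742
n 66 310.06060606060606 201.03030303030303
{'O': array([0.4552, 0.0732]), 'ex': array([ 0.9902, -0.1395]), 'ey': array([0.1395, 0.9902]), 'th': np.float64(-0.0653), 'NL': array([0.4033, 0.1707]), 'NR': array([ 0.3782, -0.0075]), 'FL': array([0.5305, 0.1442]), 'FR': array([ 0.5054, -0.034 ])}
post 150 [0.4722 0.0303 0.055 ] rect 471.9 30.2 [23.8  7.9] 23.8
post 370 [0.4412 0.1004 0.0573] rect 440.4 101.1 [22.  22.1] 23.6
len 0.2287 yaw -1.108 knob [0.4247 0.1278] tab [0.4867 0.0036] dir [ 0.4465 -0.8948]
len 0.215 yaw -2.3582 knob [0.4965 0.1104] tab [0.408  0.0222] dir [-0.7085 -0.7057]
```

```bash
python3 - <<'E'
from h import *
rel([0.4405,0.101,0.13],0.418)
E
```

```text
shift [ 0.0209 -0.1832  0.4961] turn -0.6865 dist 0.159 yaw -0.1212 pos [0.4277 0.0472 0.2788]
```

{"method": "step_arm", "body": {"rows": "0.021 -0.183 0.496 -0.687 0.4;0.021 -0.183 0.496 -0.687 0.4;0.021 -0.183 0.496 -0.687 0.4;0.021 -0.183 0.496 -0.687 0.4;0.021 -0.183 0.496 -0.687 0.4"}}

```text
time_s: 2.25
tool_pos: [0.439, 0.0975, 0.1275]
ee_rot: [-3.074, -0.64, 0.009]
contact_force: [0.1, 0.8, -0.2]
gripper_width: 0.0584
gripper_force: 0.0
```

{"method": "step_arm", "body": {"rows": "0 0 0 0 0.4;0 0 0 0 0.4;0 0 0 0 0.4;0 0 0 0 0.4;0 0 0 0 0.4"}}

```text
time_s: 2.75
tool_pos: [0.4414, 0.0983, 0.1308]
ee_rot: [3.075, 0.642, 0.002]
contact_force: [-0.2, -0.2, -0.4]
gripper_width: 0.0566
gripper_force: 0.0
```

```bash
python3 - <<'E'
from h import *
rel([0.4405,0.101,0.050],0.418); print(ctrl.sense()['gripper_width'],abs(ctrl.sense()['joint_velocities']).max())
E
```

```text
shift [ 0.0006 -0.0097  0.2693] turn -0.0081 dist 0.081 yaw 0.4117 pos [0.4414 0.0983 0.1308]
0.056585382102480576 0.0063889712965740945
```

{"method": "step_arm", "body": {"rows": "0 -0.01 0.27 0 0.4;0 -0.01 0.27 0 0.4;0 -0.01 0.27 0 0.4;0 -0.01 0.27 0 0.4;0 -0.01 0.27 0 0.4"}}

```text
time_s: 3.25
tool_pos: [0.4416, 0.1011, 0.0512]
ee_rot: [3.074, 0.643, 0.006]
contact_force: [-0.5, 0.6, 0.9]
gripper_width: 0.0562
gripper_force: 0.0
```

{"method": "step_arm", "body": {"rows": "0 0 0 0 0.9;0 0 0 0 0.9;0 0 0 0 0.9;0 0 0 0 0.9;0 0 0 0 0.9", "squeeze": 20}}

```text
time_s: 3.75
tool_pos: [0.4401, 0.101, 0.0494]
ee_rot: [3.075, 0.643, 0.001]
contact_force: [-0.1, -1.2, 0.8]
gripper_width: 0.022
gripper_force: 20.0
```

```bash
python3 - <<'E'
from h import *
s=ctrl.sense();print(s['gripper_width'],s['gripper_force'],s['contact_force'])
# desired: tool moves so that knob goes to plan; yaw 0.4628
rel([0.4247,0.1278,s['tool_pos'][2]],-1.108+np.pi/2)
E
```

```text
0.021978953677780345 20.00014990568161 [-0.10458241 -1.19745464  0.78178014]
shift [-0.0113 -0.1023 -0.    ] turn -0.0644 dist 0.031 yaw 0.4122 pos [0.4401 0.101  0.0494]
```

{"method": "step_arm", "body": {"rows": "0 0 -0.012 0 0.9;-0.006 -0.05 -0.012 -0.03 0.9;-0.011 -0.1 -0.012 -0.064 0.9;-0.011 -0.102 -0.012 -0.064 0.9;-0.011 -0.102 -0.012 -0.064 0.9"}}

```text
time_s: 4.25
tool_pos: [0.4244, 0.1286, 0.0527]
ee_rot: [-3.057, -0.72, -0.001]
contact_force: [2.3, 1.3, -4.2]
gripper_width: 0.022
gripper_force: 19.9
```

{"method": "step_arm", "body": {"rows": "0 0 0.006 0 0.9;0 0 0.012 0 0.9;0 0 0.012 0 0.9;0 0 0.012 0 0.6;0 0 0.012 0 0.5"}}

```text
time_s: 4.75
tool_pos: [0.4244, 0.1277, 0.0491]
ee_rot: [3.058, 0.72, -0.001]
contact_force: [0.5, 0.7, -0.1]
gripper_width: 0.0341
gripper_force: 0.0
```

{"method": "step_arm", "body": {"rows": "0 0 -0.15 0 0.55;0 0 -0.25 0 0.55;0 0 -0.25 0 0.55;0 0 -0.25 0 0.55;0 0 -0.25 0 0.55"}}

```text
time_s: 5.25
tool_pos: [0.4234, 0.1278, 0.1228]
ee_rot: [-3.058, -0.72, 0.004]
contact_force: [-0.2, -0.3, 0.8]
gripper_width: 0.0422
gripper_force: 0.0
```

```bash
python3 - <<'E'
from geo import *
s=ctrl.sense();print(s['tool_pos'],abs(s['joint_velocities']).max(),s['gripper_width'])
c=cam('wrist');f=np.load('f.npy',allow_pickle=True).item()
posts(c,f['O'])
for k in('NL','FR','FL','NR'):print(k,np.round(pix(c,[*f[k],.016]),0))
cv2.imwrite('pics/w3.png',c['frame'])
E
```

```text
[0.4234466  0.1277933  0.12281008] 0.01101399417194084 0.04218680342355193
post 968 [0.4262 0.1296 0.0572] rect 425.4 129.1 [21.3 21.9] 27.1
post 408 [0.4596 0.0604 0.0545] rect 459.5 59.5 [22.8  8.6] 28.7
NL [194. 189.]
FR [477. 189.]
FL [298.  54.]
NR [367. 300.]
```

View pics/w3.png

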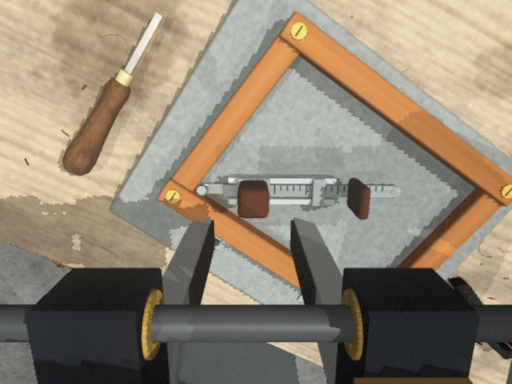

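The rule's tail nose at (200,190) sits against the near-left corner point (194,189). The tab is at (358,198) and the tip at (397,190), so the tongue is still to be drawn out.

```bash
python3 - <<'E'
from h import *
rel([0.4595,0.0597,0.050],-1.108+np.pi/2)
E
```

```text
shift [0.0073 0.2572 0.2417] turn -0.0006 dist 0.106 yaw 0.4623 pos [0.4233 0.1278 0.1226]
```

{"method": "step_arm", "body": {"rows": "0.007 0.167 0 0 0.55;0.007 0.257 0 0 0.55;0.007 0.257 0.08 0 0.55;0.007 0.257 0.242 0 0.55;0.007 0.257 0.242 0 0.55"}}

```text
time_s: 5.8
tool_pos: [0.4555, 0.06, 0.0454]
ee_rot: [-3.054, -0.718, 0.02]
contact_force: [-1.0, 0.3, -0.1]
gripper_width: 0.0422
gripper_force: 0.0
```

{"method": "step_arm", "body": {"rows": "0 0 0 0 0.95;0 0 0 0 1;0 0 0 0 1;0 0 0 0 1;0 0 0 0 1", "squeeze": 5}}

```text
time_s: 6.3
tool_pos: [0.4616, 0.0599, 0.0528]
ee_rot: [3.057, 0.72, 0.003]
contact_force: [-0.3, 1.3, 4.4]
gripper_width: 0.0079
gripper_force: 5.0
```

```bash
python3 - <<'E'
from h import *
s=ctrl.sense();print(s['gripper_width'],s['gripper_force'],s['contact_force'],abs(s['joint_velocities']).max())
rel([0.4867,0.0036,0.050])
E
```

```text
0.007879210556127253 4.999429285526276 [-0.30472581  1.32569803  4.40414481] 0.0065406422559639394
shift [-0.0089  0.2051  0.0095] turn None dist 0.062 yaw 0.4626 pos [0.4616 0.0599 0.0528]
```

{"method": "step_arm", "body": {"rows": "0 0.04 -0.004 0 1;0 0.08 -0.004 0 1;0 0.12 -0.004 0 1;0 0.155 -0.004 0 1;0 0.18 -0.004 0 1"}}

```text
time_s: 6.8
tool_pos: [0.4854, 0.0102, 0.0528]
ee_rot: [-3.058, -0.718, 0.001]
contact_force: [-0.9, 0.3, 0.6]
gripper_width: 0.0082
gripper_force: 5.0
```

{"method": "step_arm", "body": {"rows": "0 0.01 0 0 1;0 0.02 0 0 1;0 0.025 0 0 1;0 0.025 0 0 1;0 0.025 0 0 1"}}

```text
time_s: 7.3
tool_pos: [0.4882, 0.0048, 0.0528]
ee_rot: [3.058, 0.72, -0.0]
contact_force: [-0.3, -0.8, 1.2]
gripper_width: 0.0084
gripper_force: 5.0
```

```bash
python3 - <<'E'
from h import *
s=ctrl.sense();print(s['gripper_width'],s['gripper_force'],s['contact_force'],abs(s['joint_velocities']).max())
rel([0.4867,0.0036,0.050])
c=cam('wrist');f=np.load('f.npy',allow_pickle=True).item()
for k in('NL','FR','FL','NR'):print(k,np.round(pix(c,[*f[k],.016]),0))
cv2.imwrite('pics/w4.png',c['frame'])
E
```

```text
0.008374090178355135 4.996601790189743 [-0.29476396 -0.82335881  1.2320596 ] 0.001161002356061627
shift [-0.0064  0.0014  0.0094] turn None dist 0.003 yaw 0.4628 pos [0.4882 0.0048 0.0528]
NL [-51. 224.]
FR [322. 224.]
FL [57. 46.]
NR [197. 363.]
```

View pics/w4.png

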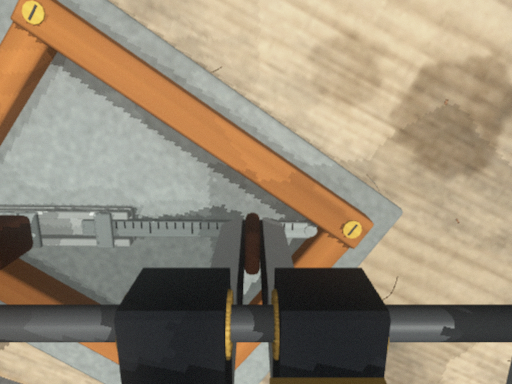

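The tongue tip shows at about (315,230), with the far-right corner projecting to (322,224). That leaves about 4 mm to go, plus a slight sideways shift.

{"method": "step_arm", "body": {"rows": "0.004 0.003 0 0 1;0.008 0.006 0 0 1;0.008 0.01 0 0 1;0.008 0.012 0 0 1;0.008 0.012 0 0 1"}}

```text
time_s: 7.85
tool_pos: [0.4908, 0.0038, 0.0524]
ee_rot: [-3.055, -0.718, 0.004]
contact_force: [-5.5, 4.6, 4.6]
gripper_width: 0.008
gripper_force: 5.0
```

```bash
python3 - <<'E'
from h import *
s=ctrl.sense();print(s['gripper_width'],s['contact_force'],abs(s['joint_velocities']).max())
rel([0.4867,0.0036,0.050])
E
```

```text
0.007992046800502852 [-5.52948825  4.59678457  4.55157504] 0.0029205522583070713
shift [-0.0125 -0.0054  0.0081] turn None dist 0.005 yaw 0.462 pos [0.4908 0.0038 0.0524]
```

{"method": "step_arm", "body": {"rows": "0 0 0 0 0.7;0 0 0 0 0.55;0 -0.05 -0.16 0 0.55;0 -0.16 -0.3 0 0.55;0 -0.16 -0.45 0 0.55"}}

```text
time_s: 8.35
tool_pos: [0.4689, 0.0472, 0.188]
ee_rot: [-3.056, -0.722, 0.003]
contact_force: [0.6, -0.6, -0.0]
gripper_width: 0.0416
gripper_force: 0.0
```

{"method": "step_arm", "body": {"rows": "-0.1 -0.05 -0.05 0 0.55;-0.1 -0.05 -0.05 0 0.55;-0.1 -0.05 -0.05 0 0.55;-0.1 -0.05 -0.05 0 0.55;-0.1 -0.05 -0.05 0 0.55"}}

```text
time_s: 8.85
tool_pos: [0.437, 0.0455, 0.2014]
ee_rot: [-3.057, -0.719, 0.004]
contact_force: [0.7, -0.2, 0.6]
gripper_width: 0.0422
gripper_force: 0.0
```

```bash
cat >> geo.py <<'E'
def survey(name=None):
    s=ctrl.sense();print(s['time_s'],s['tool_pos'].round(4),abs(s['joint_velocities']).max())
    c=cam('wrist');f=np.load('f.npy',allow_pickle=True).item()
    W=lambda x,y:[*(f['O']+x*f['ex']+y*f['ey']),.03]
    th=f['th'];g=[pix(c,W(-.075+.15*np.cos(th),.1*k+.15*np.sin(th))) for k in(1,-1)]+[pix(c,W(-.075,.1*k)) for k in(1,-1)]
    S=screws(c,g,12)
    f=frame(S);print({k:np.round(v,4) for k,v in f.items()});np.save('f.npy',f,allow_pickle=True)
    posts(c,f['O'],0.15)
    if name: cv2.imwrite(name,c['frame'])
    return c,f
def ends(knob,tab,f,tail,tip):
    k,t=np.array(knob),np.array(tab);u=t-k;L=np.linalg.norm(u);u/=L
    print('tongue',L-.066,'yaw',np.arctan2(u[1],u[0]),'tail err',k-.045*u-f[tail],'tip err',t+.039*u-f[tip])
E
python3 -c "
from geo import *
survey('pics/w5.png')"
```

```text
8.85 [0.437  0.0455 0.2014] 0.0025723508118142818
n 140 197.81428571428572 16.535714285714285
n 103 372.66990291262135 144.58252427184465
n 106 107.14150943396227 148.9433962264151
n 80 274.675 255.7625
{'O': array([0.4554, 0.0732]), 'ex': array([ 0.9903, -0.1393]), 'ey': array([0.1393, 0.9903]), 'th': np.float64(-0.0652), 'NL': array([0.4034, 0.1707]), 'NR': array([ 0.3784, -0.0075]), 'FL': array([0.5307, 0.1443]), 'FR': array([ 0.5056, -0.0339])}
post 240 [0.4868 0.0046 0.0547] rect 486.8 3.9 [23.5  8.4] 25.3
post 607 [0.4262 0.128  0.0571] rect 424.8 128.9 [22.3 22.6] 26.8
```

View pics/w5.png

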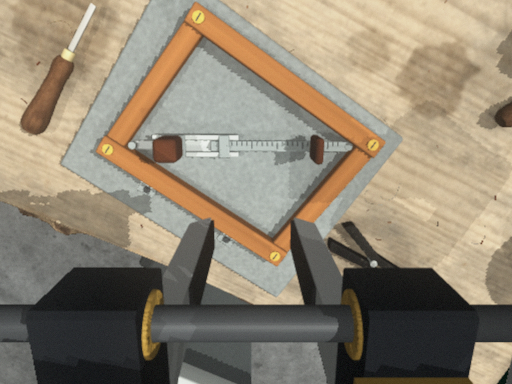

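Both ends bottom in their corners: the tail at (132,146) and the tip at (350,146), within about 2–3 mm of the corner points. Next I retract the tongue, then lift and turn the rule.

```bash
python3 - <<'E'
from h import *
rel([0.4868,0.0042,0.051],-1.108+np.pi/2)
E
```

```text
shift [0.0883 0.198  0.5012] turn -0.0009 dist 0.164 yaw 0.4621 pos [0.437  0.0455 0.2015]
```

{"method": "step_arm", "body": {"rows": "0.088 0.198 0.1 0 0.55;0.088 0.198 0.26 0 0.55;0.088 0.198 0.38 0 0.55;0.088 0.198 0.501 0 0.55;0.088 0.198 0.501 0 0.55"}}

```text
time_s: 9.4
tool_pos: [0.4825, 0.005, 0.0466]
ee_rot: [-3.053, -0.718, 0.019]
contact_force: [-0.3, -0.7, -0.0]
gripper_width: 0.0427
gripper_force: 0.0
```

{"method": "step_arm", "body": {"rows": "0 0 0 0 1;0 0 0 0 1;0 0 0 0 1;0 0 0 0 1;0 0 0 0 1"}}

```text
time_s: 9.9
tool_pos: [0.4881, 0.0041, 0.0537]
ee_rot: [3.057, 0.72, 0.004]
contact_force: [-0.0, -0.1, 1.7]
gripper_width: 0.0077
gripper_force: 5.0
```

{"method": "step_arm", "body": {"rows": "0 -0.03 0 0 1;0 -0.06 0 0 1;0 -0.08 0 0 1;0 -0.08 0 0 1;0 -0.08 0 0 0.55"}}

```text
time_s: 10.4
tool_pos: [0.476, 0.0265, 0.0525]
ee_rot: [-3.057, -0.721, 0.001]
contact_force: [-0.3, 0.1, -0.1]
gripper_width: 0.013
gripper_force: 0.0
```

{"method": "step_arm", "body": {"rows": "0 0 0 0 0.55;0 0 -0.12 0 0.55;0 -0.15 -0.12 0 0.5;0 -0.3 -0.12 0 0.5;0 -0.383 -0.12 0 0.5"}}

```text
time_s: 10.9
tool_pos: [0.423, 0.1303, 0.0878]
ee_rot: [-3.057, -0.721, 0.003]
contact_force: [-0.4, -0.7, -0.5]
gripper_width: 0.0466
gripper_force: 0.0
```

```bash
python3 - <<'E'
from geo import *
s=ctrl.sense();print(s['gripper_width'],abs(s['joint_velocities']).max())
f=np.load('f.npy',allow_pickle=True).item();posts(cam('wrist'),f['O'])
rel([0.4249,0.1285,0.050],-1.108+np.pi/2)
E
```

```text
0.04660056953719583 0.5007908390464013
post 1286 [0.4268 0.1297 0.0572] rect 425.7 129.1 [21.3 21.9] 25.4
post 629 [0.4754 0.0292 0.0541] rect 475.2 28.0 [23.6  8.3] 27.1
shift [0.0048 0.0156 0.1248] turn 0.0034 dist 0.038 yaw 0.4655 pos [0.4216 0.132  0.0874]
```

{"method": "step_arm", "body": {"rows": "0 0 0.05 0 0.5;0 0 0.123 0 0.5;0 0 0.123 0 0.5;0 0 0.123 0 0.95;0 0 0.123 0 0.95", "squeeze": 25}}

```text
time_s: 11.45
tool_pos: [0.4259, 0.1283, 0.0524]
ee_rot: [3.058, 0.719, 0.002]
contact_force: [0.2, -0.4, -0.1]
gripper_width: 0.0346
gripper_force: 0.0
```

{"method": "step_arm", "body": {"rows": "0 0 0 0 0.95;0 0 -0.03 0 0.95;0 0 -0.09 0 0.95;0 0 -0.16 0 0.95;0 0 -0.16 0 0.95"}}

```text
time_s: 11.95
tool_pos: [0.4273, 0.1287, 0.1026]
ee_rot: [3.057, 0.72, 0.009]
contact_force: [0.7, 0.6, -3.0]
gripper_width: 0.0219
gripper_force: 25.0
```

```bash
python3 - <<'E'
from geo import *
s=ctrl.sense();print(s['gripper_width'],s['contact_force'],abs(s['joint_velocities']).max(),s['qpos'].round(3))
rel([0.4965,0.1104,s['tool_pos'][2]],-2.3582+np.pi/2)
E
```

```text
0.021885358634744768 [ 0.67126218  0.60570443 -2.9870991 ] 0.04008692649783483 [ 0.037 -0.097  2.157  0.     1.075  1.146]
shift [0.1792 0.1574 0.0014] turn 1.5913 dist 0.072 yaw 0.4624 pos [0.4273 0.1287 0.1026]
```

{"method": "step_arm", "body": {"rows": "0.05 0.04 0 0.15 0.95;0.09 0.08 0 0.35 0.95;0.09 0.08 0 0.54 0.95;0.09 0.08 0 0.7 0.95;0.09 0.08 0 0.8 0.95"}}

```text
time_s: 12.45
tool_pos: [0.4593, 0.119, 0.0985]
ee_rot: [3.13, -0.267, -0.003]
contact_force: [-0.6, -0.7, -3.7]
gripper_width: 0.0217
gripper_force: 25.0
```

{"method": "step_arm", "body": {"rows": "0 0 0 0.15 0.95;0 0 0 0.35 0.95;0 0 0 0.54 0.95;0 0 0 0.7 0.95;0 0 0 0.79 0.95"}}

```text
time_s: 12.95
tool_pos: [0.4593, 0.1191, 0.0986]
ee_rot: [2.899, -1.209, -0.002]
contact_force: [-0.6, -1.1, -3.5]
gripper_width: 0.0216
gripper_force: 25.0
```

{"method": "step_arm", "body": {"rows": "0 0 0 0 0.95;0 0 0 0 0.95;0 0 0 0 0.95;0 0 0 0 0.95;0 0 0 0 0.95"}}

```text
time_s: 13.45
tool_pos: [0.4601, 0.1191, 0.0996]
ee_rot: [2.902, -1.203, -0.0]
contact_force: [0.2, 0.0, -3.8]
gripper_width: 0.0217
gripper_force: 25.0
```

```bash
python3 - <<'E'
from geo import *
s=ctrl.sense();print(s['gripper_width'],s['contact_force'],abs(s['joint_velocities']).max(),s['qpos'].round(3))
rel([0.4965,0.1104,0.051],-2.3582+np.pi/2)
f=np.load('f.npy',allow_pickle=True).item()
c=cam('wrist')
P=cloud(c).reshape(-1,3);Q=P[(P[:,2]>0.09)&(P[:,2]<0.12)&(np.hypot(P[:,0]-.43,P[:,1]-.05)<.06)]
print(len(Q),Q.mean(0))
cv2.imwrite('pics/w6.png',c['frame'])
E
```

```text
0.021715116494865894 [ 0.1636396   0.03521781 -3.84723122] 0.0026794128967328047 [ 0.014 -0.014  2.084  0.     1.071  2.371]
shift [ 0.1063 -0.0654  0.1618] turn 0.0018 dist 0.061 yaw -0.786 pos [0.4601 0.1191 0.0996]
1461 [0.40456881 0.05876322 0.09973973]
```

View pics/w6.png

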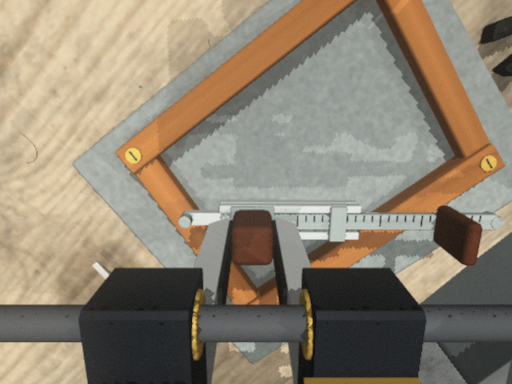

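The lifted rule now lies along the other diagonal's direction: tail at (185,220), knob at (252,237), tab at (458,235). It still has to shift forward before lowering.

{"method": "step_arm", "body": {"rows": "0.07 -0.04 0 0 0.95;0.106 -0.063 0 0 0.95;0.106 -0.063 0 0 0.95;0.106 -0.063 0 0 0.95;0.106 -0.063 0.05 0 0.95"}}

```text
time_s: 14.0
tool_pos: [0.497, 0.1102, 0.0861]
ee_rot: [-2.901, 1.203, -0.005]
contact_force: [-0.7, 1.9, -3.3]
gripper_width: 0.022
gripper_force: 25.0
```

```bash
python3 - <<'E'
from geo import *
s=ctrl.sense();print(s['contact_force'],abs(s['joint_velocities']).max())
rel([0.4965,0.1104,0.051],-2.3582+np.pi/2)
E
```

```text
[-0.68815525  1.89930221 -3.30665832] 0.3230203789197286
shift [-0.0019  0.001   0.117 ] turn 0.0017 dist 0.035 yaw -0.7861 pos [0.497  0.1102 0.0861]
```

{"method": "step_arm", "body": {"rows": "0 0.002 0.03 0 0.95;0 0.002 0.06 0 0.95;0 0.002 0.09 0 0.95;0 0.002 0.106 0 0.95;0 0.002 0.11 0 0.95"}}

```text
time_s: 14.5
tool_pos: [0.4961, 0.1089, 0.0552]
ee_rot: [2.9, -1.201, -0.003]
contact_force: [-16.8, -3.6, 34.9]
gripper_width: 0.0218
gripper_force: 25.0
```

{"method": "step_arm", "body": {"rows": "0 0 0 0 0.95;0 0 0 0 0.6;0 0 0 0 0.5;0 0 -0.12 0 0.5;0 0 -0.25 0 0.5"}}

```text
time_s: 15.0
tool_pos: [0.4942, 0.1096, 0.1259]
ee_rot: [2.9, -1.203, -0.006]
contact_force: [0.7, -0.6, 0.3]
gripper_width: 0.0467
gripper_force: 0.0
```

{"method": "step_arm", "body": {"rows": "0 0.13 -0.1 0 0.5;0 0.25 -0.1 0 0.5;0 0.25 -0.1 0 0.5;0 0.25 -0.1 0 0.5;0 0.25 -0.1 0 0.5"}}

```text
time_s: 15.5
tool_pos: [0.4429, 0.0569, 0.1564]
ee_rot: [-2.902, 1.203, 0.0]
contact_force: [0.2, 0.2, 0.3]
gripper_width: 0.0468
gripper_force: 0.0
```

```bash
python3 - <<'E'
from geo import *
c,f=survey('pics/w7.png')
plan(f['FL'],f['NR'])
for k in('NL','FR','FL','NR'):print(k,np.round(pix(c,[*f[k],.016]),0))
E
```

```text
15.5 [0.4429 0.0569 0.1564] 0.012012483982590715
n 126 92.89682539682539 180.73015873015873
n 170 281.5470588235294 29.43529411764706
n 0 nan nan
n 123 373.3577235772358 186.59349593495935
{'O': array([nan, nan]), 'ex': array([nan, nan]), 'ey': array([nan, nan]), 'th': np.float64(nan), 'NL': array([nan, nan]), 'NR': array([nan, nan]), 'FL': array([nan, nan]), 'FR': array([nan, nan])}h.py:35: RuntimeWarning: Mean of empty slice.
  out.append(ray(c,u-r+xs.mean(),v-r+ys.mean(),0.030) if len(xs)>4 else np.full(3,np.nan)); print('n',len(xs),xs.mean()-r+u,ys.mean()-r+v)
  ret = ret.dtype.type(ret / rcount)
Traceback (most recent call last):
  File "geo.py", line 21, in survey
    posts(c,f['O'],0.15)
    ~~~~~^^^^^^^^^^^^^^^
  File "h.py", line 40, in posts
    l=fcluster(linkage(Q[:,:2]),0.008,'distance')
               ~~~~~~~^^^^^^^^^
ValueError: The number of observations cannot be determined on an empty distance matrix.
```

```bash
python3 - <<'E'
from geo import *
e=-0.1399;O=np.array([.4553,.0732]);ex=np.array([np.cos(e),np.sin(e)]);ey=np.array([-ex[1],ex[0]]);th=-.0653
W=lambda x,y:[*(O+x*ex+y*ey),.03]
S=np.array([W(-.075+.15*np.cos(th),.1*k+.15*np.sin(th)) for k in(1,-1)]+[W(-.075,.1*k) for k in(1,-1)])
np.save('f.npy',frame(S),allow_pickle=True)
E
python3 - <<'E'
s=open('geo.py').read()
s=s.replace("    f=frame(S);print","    N0=np.array([W(-.075,.1*k) for k in(1,-1)]); print('near screw err',(S[2:]-N0)[:,:2].round(4).tolist()); S[2:]=N0\n    if np.isnan(S[0,0]):S[0]=S[1]+.2*np.array([*f['ey'],0])\n    if np.isnan(S[1,0]):S[1]=S[0]-.2*np.array([*f['ey'],0])\n    f=frame(S);print")
open('geo.py','w').write(s)
E
python3 -W ignore - <<'E'
from geo import *
c,f=survey('pics/w7.png')
plan(f['FL'],f['NR'])
for k in('NL','FR','FL','NR'):print(k,np.round(pix(c,[*f[k],.016]),0))
E
```

```text
15.55 [0.4429 0.057  0.1563] 0.00671874762228
n 125 92.832 180.61599999999999
n 164 281.6036585365854 29.329268292682926
n 0 nan nan
n 123 373.4715447154472 186.609756097561
near screw err [[nan, nan], [-0.0001, 0.0]]
{'O': array([0.4553, 0.0732]), 'ex': array([ 0.9902, -0.1394]), 'ey': array([0.1394, 0.9902]), 'th': np.float64(-0.0654), 'NL': array([0.4034, 0.1707]), 'NR': array([ 0.3783, -0.0075]), 'FL': array([0.5306, 0.1442]), 'FR': array([ 0.5055, -0.034 ])}
post 300 [0.4164 0.0298 0.0546] rect 416.0 30.0 [ 8.2 23.2] 47.4
post 777 [0.4957 0.1081 0.057 ] rect 495.8 109.5 [22.1 21.2] 44.7
len 0.215 yaw -2.3582 knob [0.4966 0.1103] tab [0.4081 0.0222] dir [-0.7085 -0.7057]
NL [199. 287.]
FR [277.  51.]
FL [115. 179.]
NR [353. 180.]
```

View pics/w7.png

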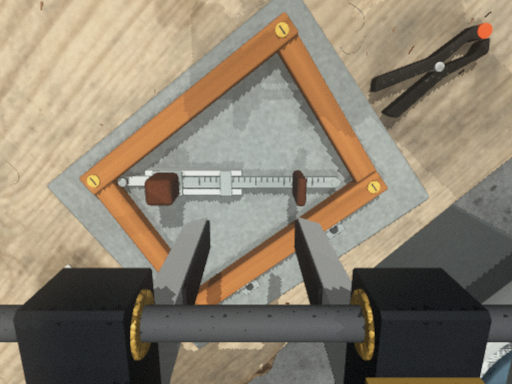

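The rule lies flat on the second diagonal. Its tail at (123,182) is at the far-left corner and its tip at (338,182) is about 11 mm short of the near-right corner (353,180). The frame has not moved.

```bash
python3 - <<'E'
from geo import *
rel([0.4162,0.0301,0.052],-2.3582+np.pi/2)
E
```

```text
shift [0.001  0.1262 0.3476] turn 0.0024 dist 0.111 yaw -0.7855 pos [0.4429 0.057  0.1563]
```

{"method": "step_arm", "body": {"rows": "0.001 0.126 0.05 0 0.5;0.001 0.126 0.16 0 0.5;0.001 0.126 0.28 0 0.5;0.001 0.126 0.348 0 0.5;0.001 0.126 0.348 0 0.5"}}

```text
time_s: 16.1
tool_pos: [0.4134, 0.0305, 0.0492]
ee_rot: [2.901, -1.202, -0.012]
contact_force: [-1.2, 0.1, 0.1]
gripper_width: 0.0471
gripper_force: 0.0
```

{"method": "step_arm", "body": {"rows": "0 0 0 0 1;0 0 0 0 1;0 0 0 0 1;0 0 0 0 1;0 0 0 0 1", "squeeze": 5}}

```text
time_s: 16.6
tool_pos: [0.4164, 0.0296, 0.0528]
ee_rot: [-2.902, 1.204, -0.002]
contact_force: [-0.0, -0.1, 0.2]
gripper_width: 0.0107
gripper_force: 0.0
```

{"method": "step_arm", "body": {"rows": "0 0.01 0 0 1;0 0.02 0 0 1;0 0.03 0 0 1;0 0.036 0 0 1;0 0.036 0 0 1"}}

```text
time_s: 17.1
tool_pos: [0.4084, 0.0216, 0.0525]
ee_rot: [2.901, -1.204, 0.001]
contact_force: [-1.1, 0.2, 4.1]
gripper_width: 0.0081
gripper_force: 5.0
```

```bash
python3 - <<'E'
from h import *
s=ctrl.sense();print(s['gripper_width'],s['contact_force'],abs(s['joint_velocities']).max())
rel([0.4081,0.0222,0.052])
E
```

```text
0.008107969406578042 [-1.07669179  0.22854248  4.14537351] 0.0052689717076762396
shift [-0.002  -0.0006  0.0017] turn None dist 0.001 yaw -0.7868 pos [0.4084 0.0216 0.0525]
```

{"method": "step_arm", "body": {"rows": "0 0.003 0 0 1;0 0.006 0 0 1;0 0.009 0 0 1;0 0.009 0 0 1;0 0.009 0 0 1"}}

```text
time_s: 17.6
tool_pos: [0.4075, 0.0202, 0.0525]
ee_rot: [-2.9, 1.203, -0.004]
contact_force: [5.7, 2.3, 0.0]
gripper_width: 0.0079
gripper_force: 5.0
```

{"method": "step_arm", "body": {"rows": "0 0 0 0 0.7;0 0 0 0 0.55;0 -0.02 -0.16 0 0.55;0 -0.1 -0.3 0 0.55;0 -0.15 -0.4 0 0.55"}}

```text
time_s: 18.1
tool_pos: [0.4388, 0.0523, 0.1745]
ee_rot: [2.902, -1.204, 0.002]
contact_force: [0.0, -0.0, 0.5]
gripper_width: 0.0415
gripper_force: 0.0
```

{"method": "step_arm", "body": {"rows": "0 0 0 0 0.9;0 0 0 0 0.9;0 0 0 0 1;0 0 0 0 1;0 0 0 0 1"}}

```text
time_s: 18.6
tool_pos: [0.4372, 0.0517, 0.1709]
ee_rot: [2.901, -1.204, -0.004]
contact_force: [0.5, -2.0, -0.6]
gripper_width: 0.0057
gripper_force: 0.0
```

```bash
python3 -W ignore - <<'E'
from geo import *
c,f=survey('pics/w8.png')
for k in('NL','FR','FL','NR'):print(k,np.round(pix(c,[*f[k],.016]),0))
W=lambda x,y:f['O']+x*f['ex']+y*f['ey']
print('rail right end now',W(-.075+.15*np.cos(f['th']),-.11+.15*np.sin(f['th'])),'square',W(.075,-.11),'travel',-.15*np.sin(f['th']))
rel([*W(.0747,-.145),0.15],-0.1399+np.pi)
rel([*W(.0747,-.145),0.15],-0.1399)
E
```

```text
18.6 [0.4372 0.0517 0.1709] 0.009925897126966586
n 123 90.92682926829268 176.4227642276423
n 150 270.11333333333334 31.773333333333333
n 0 nan nan
n 118 359.228813559322 181.6864406779661
near screw err [[nan, nan], [-0.0001, -0.0001]]
{'O': array([0.4553, 0.0732]), 'ex': array([ 0.9902, -0.1393]), 'ey': array([0.1393, 0.9902]), 'th': np.float64(-0.0658), 'NL': array([0.4034, 0.1707]), 'NR': array([ 0.3783, -0.0075]), 'FL': array([0.5306, 0.1442]), 'FR': array([ 0.5055, -0.034 ])}
post 270 [0.4086 0.0209 0.0547] rect 408.1 21.1 [ 8.  23.3] 46.9
post 706 [0.4951 0.1085 0.057 ] rect 495.4 109.8 [22.3 21.5] 42.2
NL [193. 279.]
FR [266.  53.]
FL [112. 175.]
NR [340. 176.]
rail right end now [ 0.51255006 -0.05588277] square [ 0.51424439 -0.04616719] travel 0.009856889457142508
shift [0.4815 0.1427 0.0699] turn 3.1762 dist 0.152 yaw -0.7869 pos [0.4374 0.0517 0.1712]
shift [0.4815 0.1427 0.0699] turn -0.8238 dist 0.152 yaw -0.7869 pos [0.4374 0.0517 0.1712]
```

View pics/w8.png

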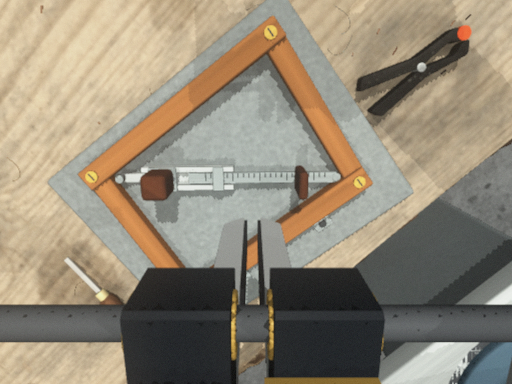

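Both ends look seated: tail at (119,179), tip at (340,177). Before squaring I'll use the last picture to check the tail, enlarged, with the corner points marked.

```bash
python3 -W ignore - <<'E'
from geo import *
c=cam('wrist');f=np.load('f.npy',allow_pickle=True).item()
out=[]
for k in('FL','NR'):
    u,v=pix(c,[*f[k],.016]);a,b=int(u)-12,int(v)-18
    if k=='NR':a-=20
    im=cv2.resize(c['frame'][b:b+40,a:a+40],None,fx=10,fy=10,interpolation=cv2.INTER_CUBIC)
    X=lambda u,v:(int((u+.5-a)*10),int((v+.5-b)*10))
    cv2.drawMarker(im,X(u,v),(0,0,255),0,14,2)
    r=np.linalg.norm(np.array(pix(c,[f[k][0]+.007,f[k][1],.016]))-(u,v))
    cv2.circle(im,X(u,v),int(r*10),(0,255,0),1);print(k,r)
    out.append(im)
cv2.imwrite('pics/w9.png',np.hstack(out))
E
```

```text
FL 7.769745402510994
NR 7.1111578157933995
```

View pics/w9.png

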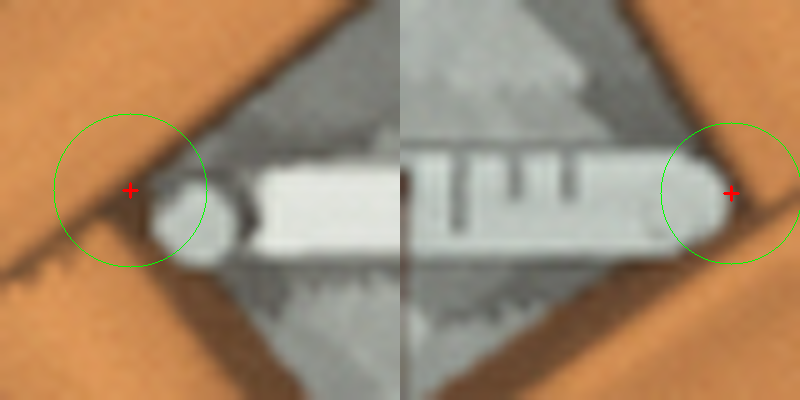

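The tail nose at (150,215) is about 3 mm from the corner at (130,190), and the tip at (730,193) is on its corner, so the second diagonal is measured. Next I push the far rail left by about 9.9 mm.

{"method": "step_arm", "body": {"rows": "0.481 0.143 0.07 -0.824 1;0.481 0.143 0.07 -0.824 1;0.481 0.143 0.07 -0.824 1;0.481 0.143 0.07 -0.824 1;0.481 0.143 0.07 -0.824 1"}}

```text
time_s: 19.2
tool_pos: [0.5101, -0.0825, 0.1504]
ee_rot: [-3.134, 0.217, 0.002]
contact_force: [-0.4, 0.9, 0.4]
gripper_width: 0.0008
gripper_force: 0.0
```

{"method": "step_arm", "body": {"rows": "0 0 0 0 1;0 0 0 0 1;0 0 0 0 1;0 0 0 0 1;0 0 0 0 1"}}

```text
time_s: 19.7
tool_pos: [0.5097, -0.0803, 0.1513]
ee_rot: [3.134, -0.218, 0.0]
contact_force: [0.1, -0.3, 0.7]
gripper_width: -0.0
gripper_force: 0.0
```

```bash
python3 -W ignore - <<'E'
from geo import *
f=np.load('f.npy',allow_pickle=True).item()
W=lambda x,y:f['O']+x*f['ex']+y*f['ey']
rel([*W(.0747,-.145),0.036],-0.1399)
print(ctrl.sense()['time_s'],abs(ctrl.sense()['joint_velocities']).max())
E
```

```text
shift [-0.0021  0.0019  0.3845] turn 0.001 dist 0.115 yaw -0.1391 pos [ 0.5097 -0.0803  0.1513]
19.7 0.002292214582349764
```

{"method": "step_arm", "body": {"rows": "0 0.002 0.14 0 1;0 0.002 0.26 0 1;0 0.002 0.34 0 1;0 0.002 0.375 0 1;0 0.002 0.384 0 1"}}

```text
time_s: 20.2
tool_pos: [0.5091, -0.0808, 0.0351]
ee_rot: [-3.133, 0.218, 0.003]
contact_force: [-0.1, 0.3, -0.7]
gripper_width: 0.0004
gripper_force: 0.0
```

{"method": "step_arm", "body": {"rows": "0 -0.01 0 0 1;0 -0.02 0 0 1;0 -0.03 0 0 1;0 -0.035 0 0 1;0 -0.04 0 0 1"}}

```text
time_s: 20.7
tool_pos: [0.5117, -0.0691, 0.0366]
ee_rot: [3.134, -0.218, 0.002]
contact_force: [-0.8, 0.4, -0.5]
gripper_width: 0.0003
gripper_force: 0.0
```

{"method": "step_arm", "body": {"rows": "0 -0.005 0 0 1;0 -0.01 0 0 1;0 -0.015 0 0 1;0 -0.015 0 0 1;0 -0.015 0 0 1"}}

```text
time_s: 21.2
tool_pos: [0.5122, -0.0664, 0.0365]
ee_rot: [3.131, -0.217, 0.001]
contact_force: [-1.7, -6.3, 0.1]
gripper_width: 0.0005
gripper_force: 2.8
```

```bash
cat >> geo.py <<'E'
def tb():
    f=np.load('f.npy',allow_pickle=True).item();s=ctrl.sense();d=s['tool_pos'][:2]-f['O'];print('board xy',d@f['ex'],d@f['ey'],'z',s['tool_pos'][2],'F along ey',s['contact_force'][:2]@f['ey'])
E
python3 -c "
from geo import *
tb()"
```

```text
board xy 0.07583178981455083 -0.13032235660018532 z 0.03646197211866573 F along ey -6.4560380160195905
```

{"method": "step_arm", "body": {"rows": "0 -0.006 0 0 1;0 -0.012 0 0 1;0 -0.018 0 0 1;0 -0.023 0 0 1;0 -0.027 0 0 1"}}

```text
time_s: 21.7
tool_pos: [0.5135, -0.0587, 0.0366]
ee_rot: [3.13, -0.217, 0.002]
contact_force: [-1.4, -8.1, 0.5]
gripper_width: 0.0003
gripper_force: 3.2
```

{"method": "step_arm", "body": {"rows": "0 -0.002 0 0 1;0 -0.004 0 0 1;0 -0.004 0 0 1;0 -0.004 0 0 1;0 -0.004 0 0 1"}}

```text
time_s: 22.2
tool_pos: [0.5137, -0.0575, 0.0365]
ee_rot: [3.13, -0.217, 0.001]
contact_force: [-1.6, -8.0, 1.0]
gripper_width: 0.0005
gripper_force: 3.1
```

```bash
python3 -c "
from geo import *
tb()"
```

```text
board xy 0.0760241863250536 -0.12129044996448467 z 0.036537461341387426 F along ey -8.123300813381746
```

{"method": "step_arm", "body": {"rows": "0 -0.001 0 0 1;0 -0.002 0 0 1;0 -0.003 0 0 1;0 -0.003 0 0 1;0 -0.003 0 0 1"}}

```text
time_s: 22.7
tool_pos: [0.5138, -0.0567, 0.0366]
ee_rot: [3.13, -0.217, 0.001]
contact_force: [-1.7, -6.8, 1.3]
gripper_width: 0.0006
gripper_force: 3.2
```

{"method": "step_arm", "body": {"rows": "0 0.03 0 0 1;0 0.06 0 0 1;0 0.06 -0.13 0 1;0 0.06 -0.3 0 1;0 0.06 -0.46 0 1"}}

```text
time_s: 23.2
tool_pos: [0.5101, -0.0726, 0.175]
ee_rot: [-3.133, 0.219, 0.003]
contact_force: [0.5, -0.4, 0.2]
gripper_width: 0.0004
gripper_force: 0.0
```

{"method": "step_arm", "body": {"rows": "-0.05 -0.17 -0.15 0 1;-0.05 -0.32 -0.2 0 1;-0.05 -0.32 -0.25 0 1;-0.05 -0.32 -0.25 0 1;-0.05 -0.32 -0.25 0 1"}}

```text
time_s: 23.7
tool_pos: [0.5092, 0.0242, 0.2484]
ee_rot: [3.134, -0.218, -0.0]
contact_force: [-0.6, -1.5, -0.0]
gripper_width: 0.0005
gripper_force: 0.0
```

{"method": "step_arm", "body": {"rows": "0 0 0 0 1;0 0 0 0 1;0 0 0 0 1;0 0 0 0 1;0 0 0 0 1"}}

```text
time_s: 24.2
tool_pos: [0.5093, 0.0244, 0.2487]
ee_rot: [-3.134, 0.219, 0.001]
contact_force: [0.3, 1.2, 0.4]
gripper_width: 0.0005
gripper_force: 0.0
```

```bash
python3 -W ignore -c "
from geo import *
f=np.load('f.npy',allow_pickle=True).item();f['th']=0.;np.save('f.npy',f,allow_pickle=True)
c,f=survey('pics/w10.png')"
```

```text
24.2 [0.5093 0.0244 0.2487] 0.003864786927590103
n 84 124.5 150.5
n 84 304.67857142857144 150.5952380952381
n 62 136.9516129032258 272.51612903225805
n 0 nan nan
near screw err [[-0.0, -0.0002], [nan, nan]]
{'O': array([0.4553, 0.0732]), 'ex': array([ 0.9903, -0.139 ]), 'ey': array([0.139 , 0.9903]), 'th': np.float64(0.007), 'NL': array([0.4035, 0.1715]), 'NR': array([ 0.3784, -0.0068]), 'FL': array([0.5323, 0.1543]), 'FR': array([ 0.5073, -0.024 ])}
post 419 [0.4965 0.1096 0.057 ] rect 495.5 110.6 [21.9 22.2] 45.7
```

The frame is at 0.007 rad, well within tolerance. The rule is flat inside it and the arm is clear.

```bash
python3 -c "
from bench import ctrl
print(ctrl.hand_in())"
```

```text
the job is handed in; nothing more can be done
None
```

Both diagonals were measured in order (about 229 mm, then 215 mm between corners). The far rail was pushed about 10 mm left, leaving the frame square to about 0.007 rad with the rule flat inside, and the job is handed in (no verdict was returned).

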